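# Seat a grommet strip with the push clamp and hold it

### The arm

A 7-joint arm with a two-finger parallel gripper is mounted at the origin on the work surface. World frame = base frame: x ahead of the robot, y to its left, z up, the work surface at z = 0. Lengths are in m, angles in rad, forces in N, time in s.
With the tool pointing down it reaches from about 0.4 to 0.925 m from the base axis. Payload 4.1 kg.
Tool frame: the origin (TCP) lies at the very end of the fingers, on their centre line; the grasp point (between the pads) lies 19 mm behind it; z points along the fingers, y is the line along which they close (so a half turn about z gives the same grasp; the last joint's range is limited). The gripper opens to 85 mm and grips with 20 to 120 N. Pads are 22 mm wide; open, the fingers measure 114 mm over their backs; the gripper's body (76 mm by 85 mm) begins 54 mm behind the grasp point. The pads swing forward as they close: fully open they stand 13 mm farther back than shut.
Start: joints at [1.125, 0.398, 0.045, 1.537, -0.019, 1.207, -0.051], TCP at [0.221, -0.611, 0.231] pointing down, gripper open.
Joint ranges: [-2.82, 2.82], [-0.49, 2.23], [-1.37, 1.46], [0, 2.46], [-1.36, 4.5], [0.23, 2], [-2.94, 2.94]. Speed limits (rad/s): [2.57, 2.57, 3.14, 3.14, 3.14, 3.14, 3.14].

### API

Orientations are given as a rotation vector (axis times angle).
In Python, from plant import manip gives the robot as it stands.
- The arm moves only by the shell command python3 -m crank 'ROWS' [OPENING] [FORCE]. ROWS is JSON, a list of rows, each an object of numbers: "tx", "ty", "tz": the shift along the tool's x, y, z normalised to -1 to 1, where 1 is 0.1 m; "wx", "wy", "wz": the turn, a rotation vector about the tool's x, y, z normalised to -1 to 1, where 1 is 180 degrees. In form: [{"tx": .., "ty": .., "tz": .., "wx": .., "wy": .., "wz": ..}, ...]. A call has 1 to 5 rows; each row is the pose to reach, as a shift and turn from the pose commanded when the call began, along the tool's axes at that moment, turning the shorter way round; what a row does not reach only later rows make up. A row lasts 1/12 s, in which the tool goes at most 41.7 mm and 7.16 degrees, less where a joint would pass 70% of its speed; a pose out of reach is approached as far as the arm can. A call with a number of a shift or a turn outside -1 to 1 is refused whole. A call with a gripper value outside its range is refused whole. OPENING is the opening, from -1 (shut) to 1 (fully open), set as the call begins (- or left out, the last holds). The fingers move at their own pace and stop on an object; FORCE is the grip in N (left out, the last holds). Time passes only in rows, so rows that repeat a pose let the fingers close. It gives the time, the measured TCP pose, the force, the opening and the grip force at its end, in the units of the state.
- manip.sense(): the state, without advancing time (a new reading comes with each control period).
- manip.get_image(name): name is "scene" or "top" or "wrist"; returns a dict with "color" (480x640x3 uint8, red, green, blue), "vertical_fov" (degrees; the focal length in pixels is half the picture's height over the tangent of half this angle, whatever the lens; pixels are square), "cx", "cy" (the principal point, pixels), "D" ([k1, k2, p1, p2, k3] as OpenCV has them; the pictures are not rectified), "R" (3x3) and "t" (3): a world point X has camera coordinates R X + t; the wrist camera has in their place "mount" (4x4, takes a point from camera to tool coordinates, whose origin is the TCP and whose axes are the flange's). Camera axes: x right, y down, z forward; pixel columns grow to the right and rows downward; lengths in m; the calibration is good to about 2 mm. A picture is of the moment at which its call begins: read the wrist's pose just before it. There is no depth.
- manip.job_done(): hands the job in; it is judged then, once.
Trained networks look in a picture, given as the dict that the camera call returned (one of the last four; its "shot" number tells which), for a name from the list of things; names that differ only in an ending like _2 or _b are one class to them, and where a whole thing is asked for, a point or a joint stands for the part that bears it (a point fixed in the world has none). Each returns a list of dicts, best first, with "conf" (0 to 1); they miss things now and then, are a little off and sometimes report something else, mostly with a low value. They report only what shows in the picture. A call takes as long as a camera call. They do not tell look-alikes from the thing itself.
- manip.spot_in(query, picture): "pixel" ([column, row] in pixels, amid what is visible of it).
- manip.mark_of(query, picture): "pixel" ([column, row] in pixels: a listed point, or the origin of a listed thing).
The state is a dict: "t": time; "q": joint angles; "dq": joint speeds; "tau": joint torques, N m; "ee_pos": TCP position; "tool_rot": TCP orientation; "contact_force": force on the tool from outside, world axes, zero at the start; "moment": the same for the moment, N m; "finger_gap": finger opening in m; "grip_force": force on a finger pad.
Only numpy, scipy, OpenCV 4.12 (cv2) and the standard library are available. Lean on these libraries where they do the work, as an engineer would, in place of code of your own. Each camera call takes 0.05 s, during which the arm holds its last target. There are 200 camera calls.

### The job

Mist the new grommet strip by pressing the pump cap of the bracketed bottle fully down and letting it come up again. Then swing the push clamp's safety catch well aside and pull the clamp's handle back, away from the racquet, until the strip is pressed fully home against the racquet frame. Finish still holding the handle back with the strip pressed home, ready for the stringer to secure it (it springs out again if let go), and leave the other things on the table where they are.

Things in the scene. Friction and masses are not known exactly. Their poses are not given: they have to be found in the camera images.
- turntable: aluminium turntable (disc 270 mm across) carrying a black squash racquet frame, locked. Origin on its upright axis at table height. x: level, from the push clamp on its -x rim (steel body 52 mm wide, on the line y = 0) to the middle of the racquet head; y: level, along the racquet, to the head's tip; z up. Frame 114 to 136 mm, mount posts and screws up to 160 mm above the table
- pump_cap (a joint): pump cap of the mist bottle: 0 = up (sprung), 0.007 m = fully down. About 2.5 N to start, 8 N fully down; comes up by itself. Counts as pressed beyond 0.005
- cap_top (a point): centre of the top face of the pump cap, a white disc 28 mm across and 20 mm tall with a small nozzle at its side, on a white bottle 48 mm across held by steel bands in a bracket fixed to the table beside the machine. The cap top is the highest point of bottle and bracket, 156 mm above the table, and moves straight down
- catch (a joint): safety catch: about 0 (up to 0.06) rad = locked, its bar lying along the turntable's x with the front end at the handle, which cannot be pulled then; grows as the bar swings level towards the turntable's +y, 1.4 = fully open on its stop. Friction (about 1.5 N at the tab) keeps it where it is left. Counts as open beyond 0.7
- catch_tab (a point): centre of the thumb tab that stands up on the catch bar: dark steel plate 24 mm long (along the bar), 8 mm thick, 26 mm tall; its centre 203 mm and its top 216 mm above the table, 42 mm from the catch pivot. The bar below it is 12 mm wide, its top 190 mm above the table
- catch_pivot (a point): point on the catch's upright pivot axis, at the bar's mid-height (186 mm above the table), at the rear (-x side) of the clamp. At joint 0 the bar points from here along the turntable's +x
- handle (a joint): push clamp handle: 0 = rest, leaning 0.55 rad from upright towards the racquet (+x of the turntable); grows as its top is pulled to -x about its level pivot. It drives the plunger's shoe at the strip: touches at about 0.47, strip home at about 0.72, where it stops. Sprung: 2 to 9 N at the grip, flies back if let go. With the catch locked it moves less than 0.12
- grip (a point): round black rubber grip of the handle, 22 mm in diameter, 88 mm long along its length (the handle's direction); this point lies on its axis 108 mm from the handle pivot, 32 mm below the grip's top end and 56 mm above its lower end
- handle_pivot (a point): point on the handle's pivot axis, 150 mm above the table, in the middle of the clamp (turntable y = 0)
- strip (a joint): grommet strip in the racquet frame: 0 = standing 6 mm proud of the frame (start), 0.006 m = fully home; it moves along the turntable's +x and springs back out when not pressed
- strip_mid (a point): middle of the outer face of the purple grommet strip (110 mm long arc, 12 mm tall) on the racquet rim in front of the clamp's shoe, 125 mm above the table; moves with the strip
- plier: bystander, to be left alone: steel nose plier, 160 mm long, lying; origin underneath, near its middle
- peg_tin: bystander, to be left alone: open steel tin of wooden pegs, 72 mm across, 32 mm tall; origin under its centre
- awl: bystander, to be left alone: awl with wooden handle, 145 mm long, 27 mm tall, lying along its x
- string_reel: bystander, to be left alone: reel of string lying flat, 104 mm across, 30 mm tall
- grip_tape: bystander, to be left alone: roll of blue grip tape, 60 mm across, 25 mm tall
- spare_strip: bystander, to be left alone: spare purple grommet strip lying on the table, 110 mm long, 9 mm tall
- flying_clamp: bystander, to be left alone: aluminium flying string clamp, 100 mm long, 24 mm tall, lying
Mind the look-alikes: they are no part of the job. Leave any pink look-alike of the part that bears pump_cap alone.

How it is judged:
By the outcome, as a careful person would: the job done as asked, in the order asked, and still so for the second after the job is handed in, while the arm keeps its last pose, push and grip.
It also fails if it takes over 56 s, if anything falls off the work surface, if the arm or the gripper's body presses on something with over 40 N, if the wrist force passes 120 N, or if a joint passes its speed limit or range.

## Working session

There is one attempt and no reset: what is moved stays moved. The work goes in short steps, Python scripts to look and compute and a shell command to move; the robot and the scene stay as the last step left them, time stands still between calls to the robot, and variables do not carry over. Pictures are saved under pics/ and viewed, at most 10 in all, crops included, and the job is handed in when it is done.

```bash
mkdir -p pics; ls; cat > h.py <<'E'
import numpy as np, cv2, json
from plant import manip
from scipy.spatial.transform import Rotation as Rn
def K(p):
    h=p["color"].shape[0]; f=h/2/np.tan(np.radians(p["vertical_fov"])/2)
    return np.array([[f,0,p["cx"]],[0,f,p["cy"]],[0,0,1.]])
def RT(p,s=None):
    if "R" in p: return np.array(p["R"]),np.array(p["t"])
    T=np.eye(4);T[:3,:3]=Rn.from_rotvec(s["tool_rot"]).as_matrix();T[:3,3]=s["ee_pos"]
    W=np.linalg.inv(T@np.array(p["mount"])); return W[:3,:3],W[:3,3]
def ray(p,px,s=None):
    R,t=RT(p,s); u=cv2.undistortPoints(np.array([[px]],float),K(p),np.array(p["D"],float))[0,0]
    d=R.T@np.array([u[0],u[1],1]); return -R.T@t,d/np.linalg.norm(d)
def atz(p,px,z,s=None):
    o,d=ray(p,px,s); return o+d*(z-o[2])/d[2]
def proj(p,X,s=None):
    R,t=RT(p,s); return cv2.projectPoints(np.array([X],float),cv2.Rodrigues(R)[0],t,K(p),np.array(p["D"],float))[0][0,0]
def tri(rs):
    A=0;b=0
    for o,d in rs:
        M=np.eye(3)-np.outer(d,d);A=A+M;b=b+M@o
    X=np.linalg.solve(A,b); return X,[np.linalg.norm((np.eye(3)-np.outer(d,d))@(X-o)) for o,d in rs]
def save(p,n): cv2.imwrite(f"pics/{n}.png",p["color"][:,:,::-1])
E
python3 - <<'E'
from h import *
s=manip.sense(); print(s)
Z=dict(cap_top=.156,catch_tab=.203,catch_pivot=.186,handle_pivot=.15,strip_mid=.125,turntable=0,grip=.242)
P={}
for n in ("scene","top"):
    p=manip.get_image(n);P[n]=p;save(p,n+"0")
    for q in Z:
        for m in manip.mark_of(q,p)[:3]:
            print(n,q,round(m["conf"],2),np.round(m["pixel"],0),atz(p,m["pixel"],Z[q]).round(3))
E
```

```text
pics
{'t': 0.0, 'q': array([ 1.12501422,  0.3992207 ,  0.0450183 ,  1.53783011, -0.01874246,
        1.20690249, -0.05069186]), 'dq': array([ 8.91958798e-06,  1.93712116e-04,  3.21408446e-05,  1.31494536e-03,
       -5.47839721e-04, -6.01774624e-04, -2.61113603e-03]), 'tau': array([-2.44645489e-04, -4.75121284e+01,  1.36462905e+00, -2.54223812e+01,
        1.15472765e-02,  9.38856887e-03, -2.42033235e-05]), 'ee_pos': array([ 0.22075278, -0.61071482,  0.23026678]), 'tool_rot': array([-3.09258895e+00, -5.41858175e-01,  6.63684794e-04]), 'contact_force': array([0.60248854, 1.07048307, 0.57544431]), 'moment': array([0.02679304, 0.04023955, 0.00775517]), 'grip_force': 0.0, 'finger_gap': 0.08523741277092586}
scene cap_top 0.64 [360. 323.] [0.675 0.223 0.156]
scene cap_top 0.55 [378. 259.] [0.536 0.135 0.156]
scene catch_tab 0.59 [323. 213.] [ 0.561 -0.011  0.203]
scene catch_tab 0.51 [313. 184.] [ 0.518 -0.092  0.203]
scene catch_pivot 0.87 [334. 207.] [ 0.522 -0.018  0.186]
scene handle_pivot 0.88 [312. 235.] [ 0.592 -0.014  0.15 ]
scene handle_pivot 0.62 [286. 263.] [0.686 0.008 0.15 ]
scene strip_mid 0.54 [288. 264.] [ 0.672 -0.004  0.125]
scene turntable 0.57 [246. 325.] [ 0.798 -0.01   0.   ]
scene grip 0.88 [293. 220.] [ 0.644 -0.012  0.242]
top cap_top 0.61 [226. 208.] [0.664 0.233 0.156]
top cap_top 0.49 [260. 255.] [0.54  0.144 0.156]
top catch_tab 0.59 [316. 245.] [ 0.558 -0.     0.203]
top catch_pivot 0.86 [322. 260.] [ 0.521 -0.015  0.186]
top catch_pivot 0.64 [440. 269.] [ 0.494 -0.312  0.186]
top handle_pivot 0.71 [320. 237.] [ 0.587 -0.009  0.15 ]
top strip_mid 0.48 [320. 210.] [ 0.663 -0.012  0.125]
top turntable 0.75 [319. 175.] [ 0.792 -0.007  0.   ]
top grip 0.6 [320. 175.] [ 0.727 -0.012  0.242]
top grip 0.52 [319. 208.] [ 0.643 -0.01   0.242]
```

View pics/scene0.png

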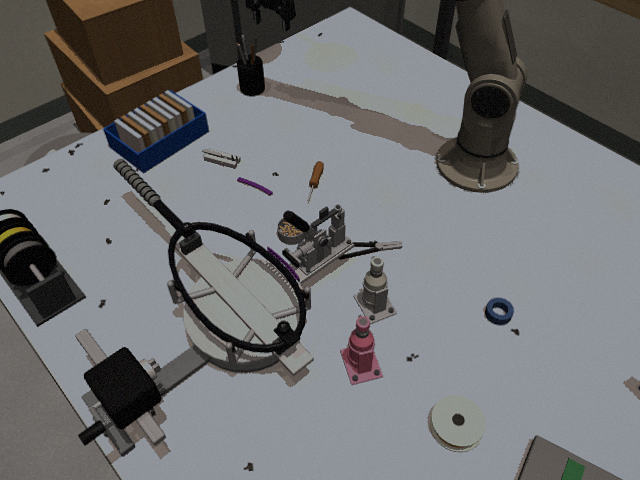

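View pics/top0.png

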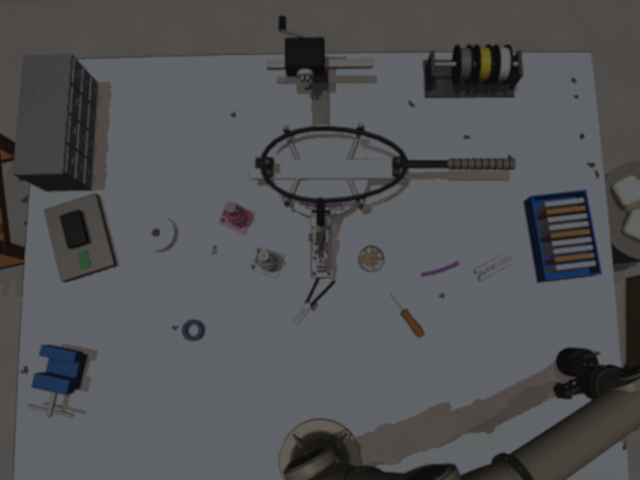

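The white bottle sits at about (378,259) in scene and (265,260) in top. The pink look-alike is at (361,325). The clamp lies along world x at y ≈ -0.01, and the racquet tip points to +y, so the turntable axes are roughly the world axes. Next: a helper for the rows, then move.

```bash
cat >> h.py <<'E'
def goal(x,y,z,pitch=0,yaw=0,s=None):
    "row that takes measured pose to TCP x,y,z; tool down; pitch>0 tilts the wrist to -x"
    s=s or manip.sense(); R=Rn.from_rotvec(s["tool_rot"])
    T=Rn.from_euler("z",yaw)*Rn.from_euler("y",-pitch)*Rn.from_euler("x",np.pi)
    d=R.inv().apply(np.array([x,y,z])-s["ee_pos"])/.1; w=(R.inv()*T).as_rotvec()/np.pi
    print("t",round(s["t"],2),"at",np.round(s["ee_pos"],4),"F",np.round(s["contact_force"],1),"gap",round(s["finger_gap"],4),"row t",d.round(3),"w",w.round(4))
E
python3 - <<'E'
from h import *
goal(.5,-.1,.36)
p=manip.get_image("top")
u=atz(p,manip.mark_of("turntable",p)[0]["pixel"],0)
v=atz(p,[399,166],.125);w=atz(p,[265,162],.125);print(u,v,w)
E
```

```text
t 0.8 at [ 0.221  -0.6113  0.2313] F [0.1 0.1 1. ] gap 0.0854 row t [ 4.362 -3.86  -1.287] w [ 0.     -0.      0.1104]
[ 0.79358447 -0.01334481  0.        ] [ 0.78088296 -0.22544742  0.125     ] [0.79732001 0.13608898 0.125     ]
```

```bash
python3 -m crank '[{"tx":0.3,"ty":-0.3,"tz":-0.4,"wz":0.04},{"tx":0.6,"ty":-0.5,"tz":-0.8,"wz":0.08},{"tx":0.9,"ty":-0.8,"tz":-1,"wz":0.11},{"tx":1,"ty":-0.9,"tz":-1,"wz":0.11}]' -1
python3 -m crank '[{"tx":0.3,"ty":-0.3},{"tx":0.6,"ty":-0.6},{"tx":0.9,"ty":-0.9},{"tx":1,"ty":-1}]'
python3 -m crank '[{"tx":0.1,"ty":-0.3},{"tx":0.3,"ty":-0.6},{"tx":0.5,"ty":-0.9},{"tx":0.5,"ty":-1}]'
python3 -m crank '[{"tx":0.0,"ty":-0.3},{"tx":0,"ty":-0.6},{"tx":0,"ty":-0.9},{"tx":0,"ty":-1}]'
python3 -c "
from h import *
goal(.5,-.0,.36)"
```

```text
t 0.9 at [ 0.2209 -0.6113  0.2314] F [-0.2 -0.1 -1.1] gap 0.0855 row t [ 4.703 -4.8   -1.287] w [0.     0.     0.1104]validation failed for argument at $[0]...
validation failed for argument at $[0]...
validation failed for argument at $[0]...
validation failed for argument at $[0]...
```

```bash
python3 -m crank '[{"tx":0.3,"ty":-0.3,"tz":-0.4,"wx":0,"wy":0,"wz":0.04},{"tx":0.6,"ty":-0.5,"tz":-0.8,"wx":0,"wy":0,"wz":0.08},{"tx":0.9,"ty":-0.8,"tz":-1,"wx":0,"wy":0,"wz":0.11},{"tx":1,"ty":-0.9,"tz":-1,"wx":0,"wy":0,"wz":0.11}]' -1
```

```text
t: 1.23
ee_pos: [0.2834, -0.4957, 0.3325]
tool_rot: [3.138, -0.007, 0.003]
contact_force: [1.3, -0.2, 1.0]
finger_gap: 0.0384
grip_force: 0.0
```

```bash
python3 -m crank '[{"tx":0.3,"ty":-0.25,"tz":0,"wx":0,"wy":0,"wz":0},{"tx":0.6,"ty":-0.5,"tz":0,"wx":0,"wy":0,"wz":0},{"tx":0.9,"ty":-0.75,"tz":0,"wx":0,"wy":0,"wz":0},{"tx":1,"ty":-1,"tz":0,"wx":0,"wy":0,"wz":0}]'
python3 -m crank '[{"tx":0.25,"ty":-0.25,"tz":0,"wx":0,"wy":0,"wz":0},{"tx":0.5,"ty":-0.5,"tz":0,"wx":0,"wy":0,"wz":0},{"tx":0.75,"ty":-0.75,"tz":0,"wx":0,"wy":0,"wz":0},{"tx":0.8,"ty":-1,"tz":0,"wx":0,"wy":0,"wz":0}]'
python3 -m crank '[{"tx":0,"ty":-0.25,"tz":0,"wx":0,"wy":0,"wz":0},{"tx":0,"ty":-0.5,"tz":0,"wx":0,"wy":0,"wz":0},{"tx":0,"ty":-0.75,"tz":0,"wx":0,"wy":0,"wz":0},{"tx":0,"ty":-1,"tz":0,"wx":0,"wy":0,"wz":0}]'
python3 -m crank '[{"tx":0,"ty":-0.25,"tz":0,"wx":0,"wy":0,"wz":0},{"tx":0,"ty":-0.5,"tz":0,"wx":0,"wy":0,"wz":0},{"tx":0,"ty":-0.75,"tz":0,"wx":0,"wy":0,"wz":0},{"tx":0,"ty":-1,"tz":0,"wx":0,"wy":0,"wz":0},{"tx":0,"ty":-1,"tz":0,"wx":0,"wy":0,"wz":0}]'
cat >> h.py <<'E'
Z=dict(cap_top=.156,catch_tab=.203,catch_pivot=.186,handle_pivot=.15,strip_mid=.125,grip=.242)
def look(n,qs,pic=None):
    s=manip.sense();p=manip.get_image(n)
    if pic: save(p,pic)
    for q in qs:
        for m in manip.mark_of(q,p)[:2]:
            print(n,q,round(m["conf"],2),np.round(m["pixel"],0),atz(p,m["pixel"],Z[q],s).round(4))
E
python3 -c "
from h import *
look('wrist',Z,'w1')
goal(.5,-.0,.36)"
```

```text
t: 1.57
ee_pos: [0.3877, -0.3921, 0.3301]
tool_rot: [-3.141, -0.011, -0.005]
contact_force: [0.4, 0.8, -0.0]
finger_gap: 0.0002
grip_force: 0.0
t: 1.9
ee_pos: [0.4666, -0.2922, 0.3298]
tool_rot: [-3.141, -0.009, -0.004]
contact_force: [1.2, 0.7, -0.5]
finger_gap: -0.0001
grip_force: 0.0
t: 2.23
ee_pos: [0.4625, -0.1939, 0.3301]
tool_rot: [3.141, 0.002, 0.0]
contact_force: [0.0, 0.5, 0.1]
finger_gap: -0.0002
grip_force: 0.0
t: 2.65
ee_pos: [0.4628, -0.0891, 0.3305]
tool_rot: [-3.139, -0.015, -0.002]
contact_force: [0.3, 1.2, 0.2]
finger_gap: -0.0004
grip_force: 0.0
wrist cap_top 0.68 [ 33. 108.] [0.5397 0.139  0.156 ]
wrist catch_tab 0.91 [200.  76.] [ 0.5626 -0.0101  0.203 ]
wrist catch_pivot 0.78 [211. 137.] [ 0.5217 -0.0099  0.186 ]
wrist handle_pivot 0.63 [217.  46.] [ 0.5878 -0.0103  0.15  ]
t 3.0 at [ 0.4624 -0.0964  0.3299] F [-0.2  0.2  1.4] gap 0.0001 row t [ 0.375 -0.964 -0.301] w [ 0.0001  0.0001 -0.0003]
```

View pics/w1.png

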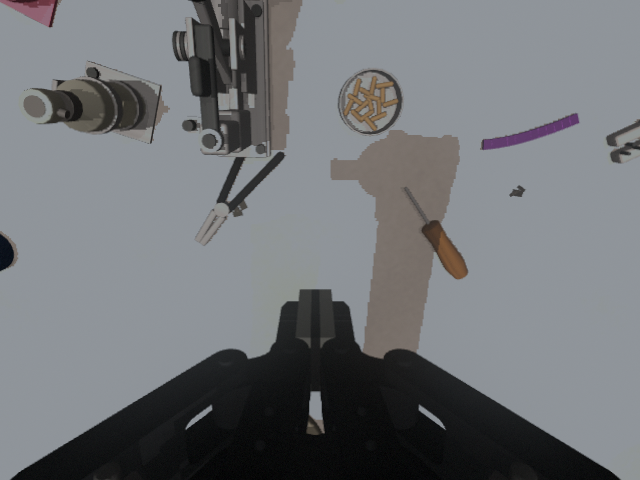

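The wrist view agrees: white cap at (35,106), tab at (200,76), clamp along world x. Move over the cap.

```bash
python3 -m crank '[{"tx":0.25,"ty":-0.25,"tz":0,"wx":0,"wy":0,"wz":0},{"tx":0.5,"ty":-0.5,"tz":0,"wx":0,"wy":0,"wz":0},{"tx":0.6,"ty":-0.75,"tz":0,"wx":0,"wy":0,"wz":0},{"tx":0.6,"ty":-1,"tz":0,"wx":0,"wy":0,"wz":0}]'
python3 -m crank '[{"tx":0.1,"ty":-0.25,"tz":0.2,"wx":0,"wy":0,"wz":0},{"tx":0.18,"ty":-0.5,"tz":0.4,"wx":0,"wy":0,"wz":0},{"tx":0.18,"ty":-0.75,"tz":0.6,"wx":0,"wy":0,"wz":0},{"tx":0.18,"ty":-1,"tz":0.7,"wx":0,"wy":0,"wz":0}]'
python3 -m crank '[{"tx":0,"ty":-0.2,"tz":0,"wx":0,"wy":0,"wz":0},{"tx":0,"ty":-0.35,"tz":0.1,"wx":0,"wy":0,"wz":0},{"tx":0,"ty":-0.35,"tz":0.2,"wx":0,"wy":0,"wz":0},{"tx":0,"ty":-0.35,"tz":0.2,"wx":0,"wy":0,"wz":0}]'
python3 -c "
from h import *
look('wrist',['cap_top'],'w2')
goal(.54,.139,.17)"
```

```text
t: 3.33
ee_pos: [0.5244, 0.0053, 0.3294]
tool_rot: [-3.14, 0.001, -0.0]
contact_force: [-0.6, 0.4, -1.2]
finger_gap: -0.0004
grip_force: 0.0
t: 3.67
ee_pos: [0.5396, 0.1047, 0.2571]
tool_rot: [3.141, -0.001, -0.006]
contact_force: [0.2, 0.5, -1.0]
finger_gap: 0.0001
grip_force: 0.0
t: 4.0
ee_pos: [0.539, 0.139, 0.2375]
tool_rot: [3.14, 0.003, -0.007]
contact_force: [0.4, -1.3, -0.7]
finger_gap: -0.0
grip_force: 0.0
wrist cap_top 0.78 [152.   7.] [0.6695 0.2245 0.156 ]
wrist cap_top 0.59 [317. 239.] [0.5407 0.138  0.156 ]
t 4.1 at [0.5403 0.1376 0.2393] F [-1.   0.8  0.2] gap 0.0001 row t [-0.002 -0.015  0.693] w [ 0.0005  0.0004 -0.0004]
```

View pics/w2.png

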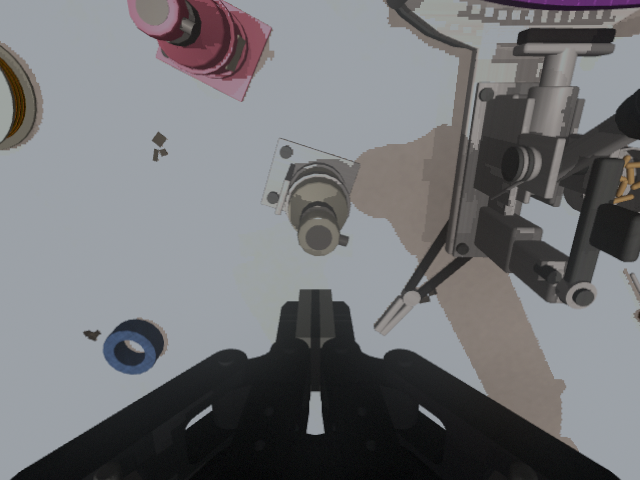

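The cap's top face is at (319,237), right under the fingers. Press.

```bash
python3 -m crank '[{"tx":0,"ty":0,"tz":0.3,"wx":0,"wy":0,"wz":0},{"tx":0,"ty":0,"tz":0.6,"wx":0,"wy":0,"wz":0},{"tx":0,"ty":0,"tz":0.77,"wx":0,"wy":0,"wz":0},{"tx":0,"ty":0,"tz":0.77,"wx":0,"wy":0,"wz":0}]'
python3 -m crank '[{"tx":0,"ty":0,"tz":0.03,"wx":0,"wy":0,"wz":0},{"tx":0,"ty":0,"tz":0.06,"wx":0,"wy":0,"wz":0},{"tx":0,"ty":0,"tz":0.1,"wx":0,"wy":0,"wz":0},{"tx":0,"ty":0,"tz":0.13,"wx":0,"wy":0,"wz":0},{"tx":0,"ty":0,"tz":0.13,"wx":0,"wy":0,"wz":0}]'
```

```text
t: 4.43
ee_pos: [0.5381, 0.1367, 0.1595]
tool_rot: [3.139, -0.003, -0.011]
contact_force: [-0.5, -0.4, -0.6]
finger_gap: -0.0002
grip_force: 0.0
t: 4.85
ee_pos: [0.5419, 0.1398, 0.1514]
tool_rot: [-3.141, -0.001, -0.006]
contact_force: [0.6, -1.2, 6.0]
finger_gap: -0.0001
grip_force: 3.0
```

```bash
python3 -m crank '[{"tx":0,"ty":0,"tz":0.02,"wx":0,"wy":0,"wz":0},{"tx":0,"ty":0,"tz":0.04,"wx":0,"wy":0,"wz":0},{"tx":0,"ty":0,"tz":0.04,"wx":0,"wy":0,"wz":0},{"tx":0,"ty":0,"tz":0.04,"wx":0,"wy":0,"wz":0}]'
```

```text
t: 5.18
ee_pos: [0.542, 0.1398, 0.1491]
tool_rot: [3.141, 0.001, 0.007]
contact_force: [-2.0, -2.0, 11.9]
finger_gap: 0.0001
grip_force: 6.4
```

Cap fully down (12 N at z 0.149). Release it and go to the -y side of the catch tab.

```bash
python3 -m crank '[{"tx":0,"ty":0,"tz":-0.1,"wx":0,"wy":0,"wz":0},{"tx":0,"ty":0,"tz":-0.4,"wx":0,"wy":0,"wz":0},{"tx":0,"ty":0,"tz":-0.8,"wx":0,"wy":0,"wz":0},{"tx":0,"ty":0,"tz":-1,"wx":0,"wy":0,"wz":0}]'
python3 -m crank '[{"tx":0,"ty":0.2,"tz":-0.3,"wx":0,"wy":0,"wz":0},{"tx":0.1,"ty":0.5,"tz":-0.4,"wx":0,"wy":0,"wz":0},{"tx":0.2,"ty":0.8,"tz":-0.4,"wx":0,"wy":0,"wz":0},{"tx":0.2,"ty":1,"tz":-0.4,"wx":0,"wy":0,"wz":0}]'
python3 -m crank '[{"tx":0,"ty":0.3,"tz":0,"wx":0,"wy":0,"wz":0},{"tx":0,"ty":0.6,"tz":0,"wx":0,"wy":0,"wz":0},{"tx":0,"ty":0.98,"tz":0,"wx":0,"wy":0,"wz":0},{"tx":0,"ty":0.98,"tz":0,"wx":0,"wy":0,"wz":0}]'
python3 -c "
from h import *
look('wrist',['catch_tab','catch_pivot','grip','handle_pivot'],'w3')
goal(.5625,-.055,.202)"
```

```text
t: 5.52
ee_pos: [0.5416, 0.141, 0.2503]
tool_rot: [-3.14, -0.003, -0.008]
contact_force: [1.1, -0.3, -0.0]
finger_gap: -0.0003
grip_force: 0.0
t: 5.85
ee_pos: [0.5622, 0.0366, 0.2875]
tool_rot: [3.14, -0.002, 0.006]
contact_force: [-0.6, 0.0, 0.1]
finger_gap: 0.0
grip_force: 0.0
t: 6.18
ee_pos: [0.5598, -0.0681, 0.2858]
tool_rot: [3.135, -0.017, -0.001]
contact_force: [0.8, -1.1, 0.3]
finger_gap: -0.0002
grip_force: 0.0
wrist catch_tab 0.94 [225. 236.] [ 0.5638 -0.0108  0.203 ]
wrist catch_tab 0.65 [ 47. 247.] [0.5573 0.1038 0.203 ]
wrist catch_pivot 0.88 [232. 281.] [ 0.5232 -0.0086  0.186 ]
wrist grip 0.85 [192. 104.] [ 0.6436 -0.0111  0.242 ]
wrist handle_pivot 0.96 [239. 184.] [ 0.5867 -0.0112  0.15  ]
wrist handle_pivot 0.61 [ 45. 246.] [0.5383 0.1452 0.15  ]
t 6.43 at [ 0.5605 -0.0561  0.2862] F [-0.6 -0.1  0.1] gap -0.0001 row t [ 0.02  -0.01   0.842] w [-0.0003 -0.0001  0.0013]
```

View pics/w3.png

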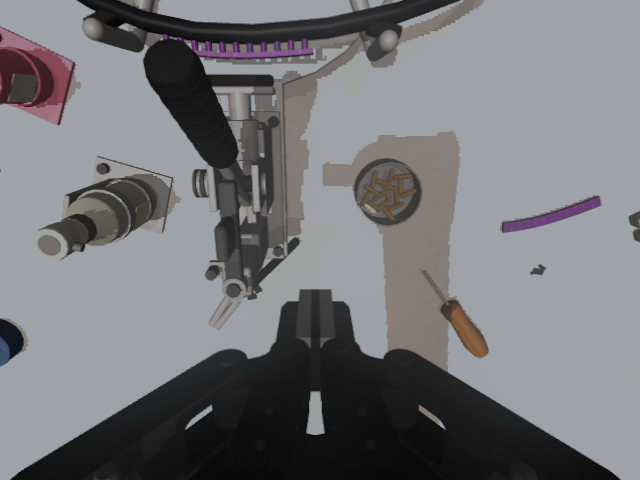

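Tab at (226,236), handle at (190,110). Descend beside the tab and push to +y.

```bash
python3 -m crank '[{"tx":0,"ty":0,"tz":0.3,"wx":0,"wy":0,"wz":0},{"tx":0,"ty":0,"tz":0.6,"wx":0,"wy":0,"wz":0},{"tx":0,"ty":0,"tz":0.84,"wx":0,"wy":0,"wz":0},{"tx":0,"ty":0,"tz":0.84,"wx":0,"wy":0,"wz":0}]'
python3 -m crank '[{"tx":0,"ty":-0.15,"tz":0,"wx":0,"wy":0,"wz":0},{"tx":0,"ty":-0.25,"tz":0,"wx":0,"wy":0,"wz":0},{"tx":0,"ty":-0.35,"tz":0,"wx":0,"wy":0,"wz":0},{"tx":0,"ty":-0.45,"tz":0,"wx":0,"wy":0,"wz":0}]'
python3 -m crank '[{"tx":0,"ty":-0.1,"tz":0,"wx":0,"wy":0,"wz":0},{"tx":-0.03,"ty":-0.2,"tz":0,"wx":0,"wy":0,"wz":0},{"tx":-0.05,"ty":-0.3,"tz":0,"wx":0,"wy":0,"wz":0},{"tx":-0.05,"ty":-0.3,"tz":0,"wx":0,"wy":0,"wz":0}]'
python3 -c "
from h import *
look('wrist',['catch_tab','catch_pivot'],'w4')
goal(.5625,.01,.202)"
```

```text
t: 6.77
ee_pos: [0.5568, -0.0561, 0.197]
tool_rot: [-3.14, -0.007, 0.016]
contact_force: [-0.7, -0.3, -0.3]
finger_gap: 0.0
grip_force: 0.0
t: 7.1
ee_pos: [0.5608, -0.0126, 0.2031]
tool_rot: [3.14, 0.003, 0.002]
contact_force: [0.7, -3.0, 0.9]
finger_gap: 0.0
grip_force: 1.2
t: 7.43
ee_pos: [0.5551, 0.0208, 0.2024]
tool_rot: [-3.139, -0.008, -0.001]
contact_force: [-0.6, 0.5, 0.4]
finger_gap: -0.0001
grip_force: 0.0
wrist catch_pivot 0.69 [375. 348.] [ 0.5224 -0.0093  0.186 ]
t 7.58 at [0.5553 0.0175 0.202 ] F [-0.2  0.2 -0.8] gap -0.0001 row t [0.072 0.075 0.   ] w [-0.0001  0.      0.0006]
```

View pics/w4.png

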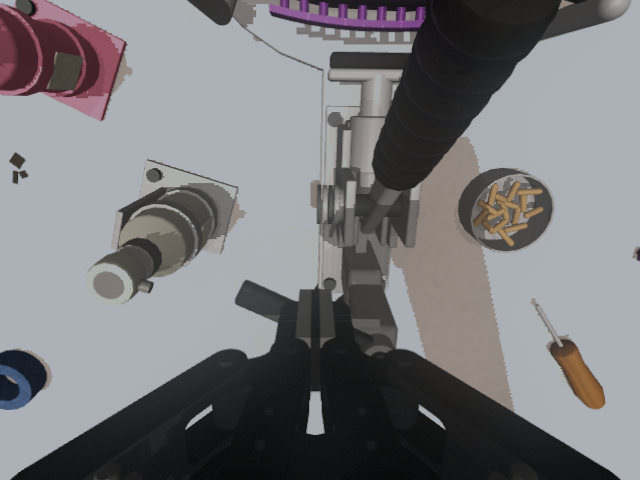

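The bar now points to +y, its end at (245,295). Push a little further, back off, rise, open and go over the grip.

```bash
python3 -m crank '[{"tx":0,"ty":-0.06,"tz":0,"wx":0,"wy":0,"wz":0},{"tx":-0.02,"ty":-0.1,"tz":0,"wx":0,"wy":0,"wz":0},{"tx":-0.02,"ty":-0.1,"tz":0,"wx":0,"wy":0,"wz":0},{"tx":0,"ty":0.15,"tz":0,"wx":0,"wy":0,"wz":0},{"tx":0,"ty":0.25,"tz":-0.2,"wx":0,"wy":0,"wz":0}]'
python3 -m crank '[{"tx":0,"ty":0.1,"tz":-0.4,"wx":0,"wy":0,"wz":0},{"tx":0,"ty":0.1,"tz":-0.8,"wx":0,"wy":0,"wz":0},{"tx":0,"ty":0.1,"tz":-1,"wx":0,"wy":0,"wz":0},{"tx":0,"ty":0.1,"tz":-1,"wx":0,"wy":0,"wz":0}]'
python3 -m crank '[{"tx":0.2,"ty":0,"tz":-0.2,"wx":0,"wy":0,"wz":0},{"tx":0.4,"ty":0,"tz":-0.3,"wx":0,"wy":0,"wz":0},{"tx":0.4,"ty":0,"tz":-0.3,"wx":0,"wy":0,"wz":0},{"tx":0.4,"ty":0,"tz":-0.3,"wx":0,"wy":0,"wz":0}]' 0.5
python3 -c "
from h import *
look('wrist',['catch_tab','catch_pivot','grip','handle_pivot'],'w5')
goal(.6445,-.011,.223)"
```

```text
t: 8.0
ee_pos: [0.5527, -0.0102, 0.2185]
tool_rot: [3.14, 0.001, -0.013]
contact_force: [0.6, -1.5, -0.5]
finger_gap: -0.0001
grip_force: 0.0
t: 8.33
ee_pos: [0.5582, -0.0176, 0.3279]
tool_rot: [-3.141, -0.001, -0.016]
contact_force: [1.4, 0.3, -0.4]
finger_gap: -0.0003
grip_force: 0.0
t: 8.67
ee_pos: [0.5956, -0.0176, 0.3512]
tool_rot: [-3.141, -0.003, 0.002]
contact_force: [0.1, 0.6, -0.4]
finger_gap: 0.048
grip_force: 0.0
wrist catch_tab 0.88 [262. 279.] [0.5358 0.0289 0.203 ]
wrist catch_tab 0.59 [310. 109.] [ 0.6751 -0.0131  0.203 ]
wrist catch_pivot 0.83 [306. 283.] [ 0.5235 -0.0091  0.186 ]
wrist grip 0.87 [308. 159.] [ 0.6438 -0.0122  0.242 ]
t 8.92 at [ 0.5945 -0.018   0.3512] F [-0.5  0.1  0.7] gap 0.064 row t [ 0.502 -0.069  1.282] w [0.0001 0.0005 0.0004]
```

View pics/w5.png

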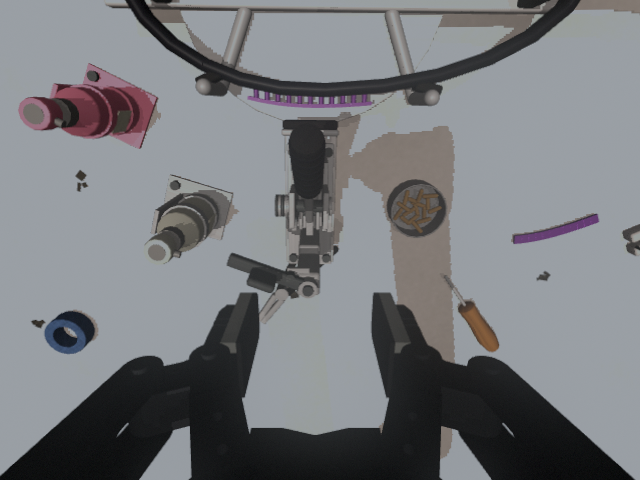

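Catch open at about 1.25 rad (tab at (262,279)), and the cap is back up. Grasp the grip.

```bash
python3 -m crank '[{"tx":0.3,"ty":-0.06,"tz":0.1,"wx":0,"wy":0,"wz":0},{"tx":0.5,"ty":-0.06,"tz":0.3,"wx":0,"wy":0,"wz":0},{"tx":0.5,"ty":-0.06,"tz":0.6,"wx":0,"wy":0,"wz":0},{"tx":0.5,"ty":-0.06,"tz":0.9,"wx":0,"wy":0,"wz":0},{"tx":0.5,"ty":-0.06,"tz":0.9,"wx":0,"wy":0,"wz":0}]'
python3 -m crank '[{"tx":0,"ty":0,"tz":0.2,"wx":0,"wy":0,"wz":0},{"tx":0,"ty":0,"tz":0.38,"wx":0,"wy":0,"wz":0},{"tx":0,"ty":0,"tz":0.38,"wx":0,"wy":0,"wz":0}]'
python3 -m crank '[{"tx":0,"ty":0,"tz":0,"wx":0,"wy":0,"wz":0},{"tx":0,"ty":0,"tz":0,"wx":0,"wy":0,"wz":0},{"tx":0,"ty":0,"tz":0,"wx":0,"wy":0,"wz":0},{"tx":0,"ty":0,"tz":0,"wx":0,"wy":0,"wz":0},{"tx":0,"ty":0,"tz":0,"wx":0,"wy":0,"wz":0}]' -1 40
python3 -c "
from h import *
goal(.6445,-.011,.223); print(manip.sense()['q'].round(2))
# targets along the arc, grasp point on the arc, tool pitch = .65*h
px,pz=.588,.15
for h in (.12,.24,.36,.48,.6,.72,.76):
    a=.55-h;p=.65*h
    g=np.array([px+.108*np.sin(a),pz+.108*np.cos(a)]); t=g+.019*np.array([np.sin(p),-np.cos(p)])
    print(h,'tx',((t[0]-.6445)/.1).round(3),'tz',(-(t[1]-.223)/.1).round(3),'wy',round(p/np.pi,3))
"
```

```text
t: 9.33
ee_pos: [0.6411, -0.0124, 0.2548]
tool_rot: [3.141, 0.003, -0.021]
contact_force: [-1.3, -0.4, -0.8]
finger_gap: 0.0643
grip_force: 0.0
t: 9.58
ee_pos: [0.6433, -0.0122, 0.2217]
tool_rot: [3.141, 0.002, -0.009]
contact_force: [-0.8, -0.6, -0.5]
finger_gap: 0.0641
grip_force: 0.0
t: 10.0
ee_pos: [0.6464, -0.0122, 0.2261]
tool_rot: [3.141, 0.001, 0.005]
contact_force: [-2.0, -0.6, 6.2]
finger_gap: 0.0213
grip_force: 39.2
t 10.0 at [ 0.6464 -0.0122  0.2261] F [-2.  -0.6  6.2] gap 0.0213 row t [-0.019 -0.012  0.031] w [ 0.0001 -0.001   0.0001]
[ 0.23  0.41 -0.38  1.55  0.16  1.21 -1.75]
0.12 tx -0.1 tz -0.062 wy 0.025
0.24 tx -0.206 tz -0.111 wy 0.05
0.36 tx -0.317 tz -0.146 wy 0.074
0.48 tx -0.431 tz -0.167 wy 0.099
0.6 tx -0.547 tz -0.173 wy 0.124
0.72 tx -0.662 tz -0.165 wy 0.149
0.76 tx -0.7 tz -0.159 wy 0.157
```

Grip held (21.3 mm). Pull along the arc.

```bash
python3 -m crank '[{"tx":-0.1,"ty":0,"tz":-0.062,"wx":0,"wy":0.025,"wz":0},{"tx":-0.206,"ty":0,"tz":-0.111,"wx":0,"wy":0.05,"wz":0},{"tx":-0.317,"ty":0,"tz":-0.146,"wx":0,"wy":0.074,"wz":0},{"tx":-0.374,"ty":0,"tz":-0.157,"wx":0,"wy":0.087,"wz":0},{"tx":-0.374,"ty":0,"tz":-0.157,"wx":0,"wy":0.087,"wz":0}]'
python3 -c "
from h import *
for h in (.42,.5,.6,.7,.74):
    a=.55-h;p=.65*h
    g=np.array([.588+.108*np.sin(a),.15+.108*np.cos(a)]); t=g+.019*np.array([np.sin(p),-np.cos(p)])
    goal(t[0],-.012,t[1],p)
"
```

```text
t: 10.42
ee_pos: [0.6082, -0.0117, 0.242]
tool_rot: [3.11, 0.002, 0.439]
contact_force: [4.5, 0.9, -1.8]
finger_gap: 0.0213
grip_force: 40.0
t 10.42 at [ 0.6082 -0.0117  0.242 ] F [ 4.5  0.9 -1.8] gap 0.0213 row t [-0.019  0.003  0.027] w [ 0.0001 -0.0025  0.0005]
t 10.42 at [ 0.6082 -0.0117  0.242 ] F [ 4.5  0.9 -1.8] gap 0.0213 row t [-0.089  0.003 -0.004] w [0.0001 0.0141 0.0005]
t 10.42 at [ 0.6082 -0.0117  0.242 ] F [ 4.5  0.9 -1.8] gap 0.0213 row t [-0.181  0.003 -0.035] w [0.0001 0.0348 0.0005]
t 10.42 at [ 0.6082 -0.0117  0.242 ] F [ 4.5  0.9 -1.8] gap 0.0213 row t [-0.275  0.003 -0.056] w [0.0001 0.0555 0.0005]
t 10.42 at [ 0.6082 -0.0117  0.242 ] F [ 4.5  0.9 -1.8] gap 0.0213 row t [-0.313  0.003 -0.062] w [0.     0.0637 0.0005]
```

```bash
python3 -m crank '[{"tx":-0.09,"ty":0,"tz":-0.02,"wx":0,"wy":0.014,"wz":0},{"tx":-0.18,"ty":0,"tz":-0.04,"wx":0,"wy":0.035,"wz":0},{"tx":-0.25,"ty":0,"tz":-0.055,"wx":0,"wy":0.05,"wz":0},{"tx":-0.3,"ty":0,"tz":-0.06,"wx":0,"wy":0.06,"wz":0},{"tx":-0.3,"ty":0,"tz":-0.06,"wx":0,"wy":0.06,"wz":0}]'
cat >> h.py <<'E'
def ang():
    s=manip.sense();g=Rn.from_rotvec(s["tool_rot"]).apply([0,0,-.019])+s["ee_pos"]
    print("handle~",round(.55-np.arctan2(g[0]-.588,g[2]-.15),3),"r",round(np.hypot(g[0]-.588,g[2]-.15),4),"F",s["contact_force"].round(1),s["ee_pos"].round(4),"gap",round(s["finger_gap"],4),"t",round(s["t"],2))
E
python3 -c "
from h import *
ang()"
```

```text
t: 10.83
ee_pos: [0.5823, -0.0114, 0.243]
tool_rot: [3.053, 0.005, 0.742]
contact_force: [7.9, 0.5, 5.3]
finger_gap: 0.0209
grip_force: 40.7
handle~ 0.681 r 0.1108 F [7.9 0.5 5.3] [ 0.5823 -0.0114  0.243 ] gap 0.0209 t 10.83
```

```bash
python3 -m crank '[{"tx":-0.03,"ty":0,"tz":-0.027,"wx":0,"wy":0,"wz":0},{"tx":-0.06,"ty":0,"tz":-0.055,"wx":0,"wy":0,"wz":0},{"tx":-0.06,"ty":0,"tz":-0.055,"wx":0,"wy":0,"wz":0},{"tx":-0.06,"ty":0,"tz":-0.055,"wx":0,"wy":0,"wz":0}]'
python3 -c "
from h import *
ang()
look('scene',['strip_mid','grip','catch_tab','handle_pivot'],'s1')
im=cv2.imread('pics/s1.png')[170:320,220:420];cv2.imwrite('pics/s1c.png',cv2.resize(im,None,fx=4,fy=4,interpolation=2))"
```

```text
t: 11.17
ee_pos: [0.5733, -0.0113, 0.2418]
tool_rot: [-3.055, -0.005, -0.729]
contact_force: [10.2, 0.9, -3.1]
finger_gap: 0.0209
grip_force: 40.5
handle~ 0.761 r 0.1112 F [10.2  0.9 -3.1] [ 0.5733 -0.0113  0.2418] gap 0.0209 t 11.17
scene strip_mid 0.64 [286. 266.] [ 0.6793 -0.0012  0.125 ]
scene grip 0.94 [322. 198.] [ 0.5593 -0.0173  0.242 ]
scene catch_tab 0.48 [348. 217.] [0.5302 0.0343 0.203 ]
scene handle_pivot 0.87 [315. 238.] [ 0.5931 -0.0024  0.15  ]
scene handle_pivot 0.66 [370. 248.] [0.5242 0.0989 0.15  ]
```

View pics/s1c.png

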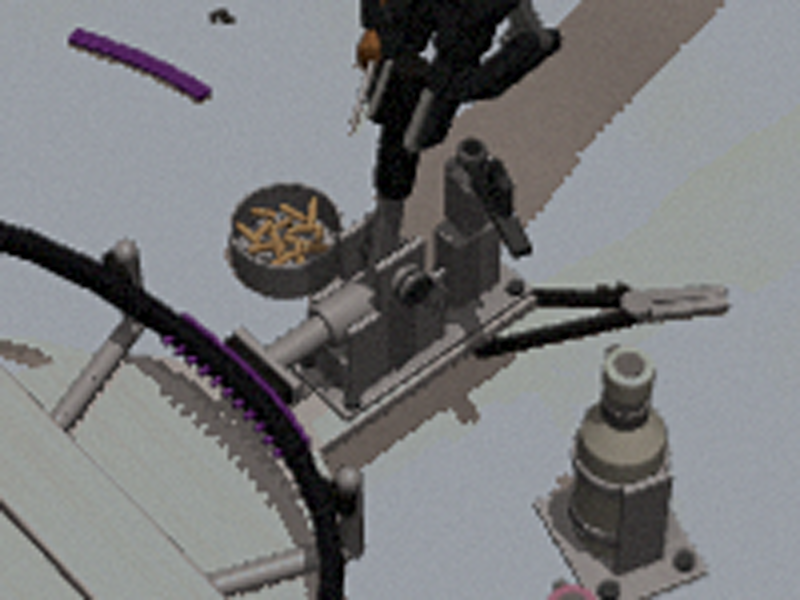

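The strip at (245,380 in the crop) lies close against the frame with the shoe on it. Pull a little more to see whether it is on its stop.

```bash
python3 -m crank '[{"tx":-0.02,"ty":0,"tz":-0.01,"wx":0,"wy":0,"wz":0},{"tx":-0.045,"ty":0,"tz":-0.02,"wx":0,"wy":0,"wz":0},{"tx":-0.045,"ty":0,"tz":-0.02,"wx":0,"wy":0,"wz":0},{"tx":-0.045,"ty":0,"tz":-0.02,"wx":0,"wy":0,"wz":0}]' - 60
python3 -c "
from h import *
ang()"
```

```text
t: 11.75
ee_pos: [0.5693, -0.0112, 0.2413]
tool_rot: [-3.054, -0.005, -0.731]
contact_force: [17.2, 0.9, -11.3]
finger_gap: 0.0205
grip_force: 59.8
handle~ 0.797 r 0.1116 F [ 17.2   0.9 -11.3] [ 0.5693 -0.0112  0.2413] gap 0.0205 t 11.75
```

```bash
python3 -m crank '[{"tx":-0.02,"ty":0,"tz":0,"wx":0,"wy":0,"wz":0},{"tx":-0.043,"ty":0,"tz":0.0,"wx":0,"wy":0,"wz":0},{"tx":-0.043,"ty":0,"tz":0.0,"wx":0,"wy":0,"wz":0},{"tx":-0.043,"ty":0,"tz":0.0,"wx":0,"wy":0,"wz":0}]' - 60
python3 -c "
from h import *
ang()
look('scene',['strip_mid','grip','handle_pivot'],'s2')
a=cv2.imread('pics/s1.png');b=cv2.imread('pics/s2.png')
cv2.imwrite('pics/s2c.png',np.hstack([cv2.resize(cv2.imread('pics/'+n+'.png')[235:300,255:320],None,fx=6,fy=6,interpolation=2) for n in ('scene0','s2')]))"
```

```text
t: 12.08
ee_pos: [0.5679, -0.0112, 0.241]
tool_rot: [-3.051, -0.006, -0.74]
contact_force: [23.2, -0.0, -12.6]
finger_gap: 0.0206
grip_force: 59.5
handle~ 0.811 r 0.1117 F [ 23.2  -0.  -12.6] [ 0.5679 -0.0112  0.241 ] gap 0.0206 t 12.08
scene strip_mid 0.57 [254. 184.] [ 0.5751 -0.2487  0.125 ]
scene strip_mid 0.52 [282. 262.] [ 0.6772 -0.0164  0.125 ]
scene grip 0.87 [320. 197.] [ 0.5589 -0.0222  0.242 ]
scene handle_pivot 0.67 [312. 239.] [ 0.6003 -0.0054  0.15  ]
```

View pics/s2c.png

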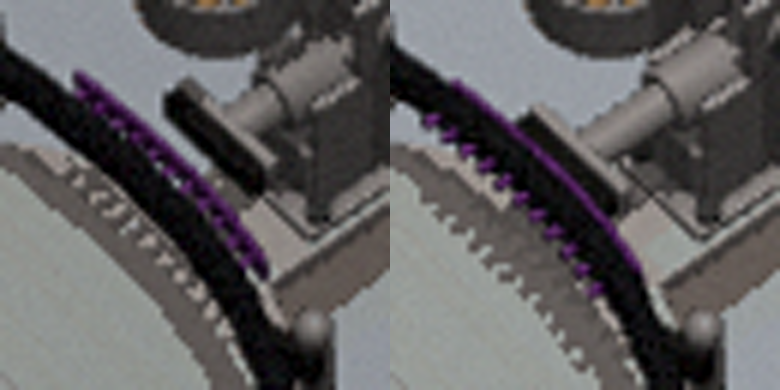

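The strip is now seated on the frame with its barrels through (right crop), and the force has risen to 23 N at the stop. Hold briefly to check it is steady, then hand in.

```bash
python3 -m crank '[{"tx":0,"ty":0,"tz":0.0,"wx":0,"wy":0,"wz":0},{"tx":0,"ty":0,"tz":0.0,"wx":0,"wy":0,"wz":0},{"tx":0,"ty":0,"tz":0.0,"wx":0,"wy":0,"wz":0},{"tx":0,"ty":0,"tz":0.0,"wx":0,"wy":0,"wz":0},{"tx":0,"ty":0,"tz":0.0,"wx":0,"wy":0,"wz":0}]'
python3 -c "
from h import *
ang(); s=manip.sense()
f=s['contact_force']
if 10<f[0]<35 and abs(s['ee_pos'][0]-.568)<.004: print(manip.job_done())"
```

```text
t: 12.7
ee_pos: [0.568, -0.0112, 0.241]
tool_rot: [-3.051, -0.006, -0.74]
contact_force: [23.3, -0.0, -12.4]
finger_gap: 0.0203
grip_force: 59.5
handle~ 0.81 r 0.1117 F [ 23.3  -0.  -12.4] [ 0.568  -0.0112  0.241 ] gap 0.0203 t 12.7
the job is handed in; nothing more can be done
None
```

The job is handed in at about 12.7 s: I pressed the white bottle's cap fully down and it came up again, then swung the catch to about 1.25 rad, and the arm is still holding the handle back on its stop (about 23 N) with the strip seated against the frame.

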